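# Close up a serviced foot-pedal unit

## Task

Before this foot-pedal unit is closed up, push the pedal right down to its stop and let it come back up, to prove that the linkage is free. Then turn the black wing stud on the cover until it lines up with the two red marks, so that its cross-pin can drop through the slot in the frame, and press the sprung cover down flush on the frame. Finish while still holding it pressed shut, with the stud left in line and not locked, so that I can look round the new seal; leave the things lying around the unit where they are.

Things in the scene. Friction and masses are not known exactly. Their poses are not given: they have to be found in the camera images.
- unit: the foot-pedal unit, a green casting fixed to the bench, base 160 x 360 x 10 mm. Origin: centre of its underside, on the bench; y along its length, z up. The pedal is on the -y half; on the +y half is the linkage chamber (140 mm wide in x, y 0 to 160 mm, frame rim at z = 75 mm, rubber seal to 79 mm) under the hinged cover.
- pedal (a joint): swing of the pedal: 0 = up (its spring returns it), 0.24 rad = down on its stop. Steel tread with black ribbed rubber, 96 mm wide (x), 150 mm long (y); pivot line along unit x through unit (0, -22, 40) mm; the free end (unit y about -180 mm) goes down when pressed. Pressed at the pad point it takes about 6 N at the top, 13 N at the stop.
- pedal_pad (a point): point on the top of the pedal's rubber tread, on its centre line, 115 mm from the pivot towards the free end. About 81 mm above the bench with the pedal up and 54 mm with the pedal on its stop.
- cover (a joint): swing of the aluminium cover: 0 = shut flush, 0.20 rad = ajar, where its sprung hinge pushes it. Hinge line along unit x through unit (0, 168, 81.5) mm; free edge 180 mm from it towards -y; upper face 2.5 mm above the hinge plane. At the front point it takes 1 N ajar, 7 N shut. With the stud over 0.3 rad out of line its cross-pin lands on the frame and the cover stops 0.12 rad short.
- cover_front (a point): point on the cover's upper face, mid-width, 166 mm from the hinge line (14 mm from the free edge); a clear flat place to press. 84 mm above the bench when shut, 117 mm when ajar. The cover plate is 150 mm (x) x 176 mm (y) x 5 mm.
- wing (a joint): angle of the quarter-turn wing stud about its axis (square to the cover), rad, growing anticlockwise seen from above. At 0 and equally at 3.14 the wing lies along unit y, in line with the two red marks on the cover and the slot in the frame; at 1.57 across (locked direction). Turns both ways from -1.0 to 4.2 with light friction (0.06 N m) and stays where left.
- wing_top (a point): centre of the top of the stud's wing, on the stud axis, which crosses the cover mid-width, 122 mm from the hinge line. Black bar 40 mm long, 10 mm thick, red line along its top, reaching from 9 to 30 mm above the cover's upper face on an 18 mm round neck. The point's y axis lies along the bar, x across it, z up the stud axis.
- tin: bystander: closed yellow tin, 72 mm across, 62 mm high, standing beside the unit; origin at the centre of its underside.
- tray: bystander: open red tray, 90 x 120 x 30 mm; origin at the centre of its underside.
- pulley: bystander: dark steel belt pulley lying flat, 72 mm across, 30 mm high; origin at the centre of its underside.
- spanner: bystander: steel spanner, 180 mm long, lying flat.

How it is judged (in metres and radians):
On the way, in this order (a step that is already met when the one before it is completed fails the run):
1. the pedal is pushed down to its stop (value of joint pedal above 0.22 rad), for 0.1 s.
2. the pedal has come back up (value of joint pedal below 0.03 rad), for 0.1 s.
3. the wing stud is turned in line with the red marks and the slot (angle between the y axis of wing_top and the y axis of unit, either way round below 0.22 rad), for 0.2 s.
At the end, for the whole second after the job is handed in: the cover is shut (within 0.02 rad, 3 mm at its free edge) and the robot presses on it or its stud with over 2 N; the wing lies within 0.22 rad of the red marks, so that only the robot keeps the cover down; the pedal is up; the bystanders are within 30 mm of where they stood (value of joint cover below 0.02 rad and contact force between any of the fingers, the arm and cover above 2 N and angle between the y axis of wing_top and the y axis of unit, either way round below 0.22 rad and value of joint pedal below 0.03 rad and distance of each of tin, tray, pulley, spanner from where it was at the start of the episode below 0.03 m); the arm keeps its last pose, push and grip.
It fails at once if a bystander is pushed away or knocked over (distance of any of tin, tray, pulley, spanner from where it was at the start of the episode above 0.04 m).
It also fails if it takes over 67 s, if anything falls off the work surface, if the arm or the gripper's body presses on something with over 40 N, if the wrist force passes 120 N, or if a joint passes its speed limit or range.

## Robot

A 6-joint arm with a two-finger parallel gripper is mounted at the origin on the work surface. World frame = base frame: x ahead of the robot, y to its left, z up, the work surface at z = 0. Lengths are in mm, angles in rad, forces in N, time in s.
With the tool pointing down it reaches from about 275 to 1000 mm from the base axis. Payload 8.4 kg.
Tool frame: the origin (TCP) lies on the centre line of the jaws, within the pads' length; the fingertips stand r.tip_reach ahead of it and the grasp point (between the pads) lies 3 mm ahead of it (r.tip_reach is the distance from the TCP to the fingertips, in mm); z points along the fingers, y is the direction in which the jaws open and shut (so a half turn about z gives the same grasp; the last joint's range is limited). The gripper opens to 85 mm and grips with 20 to 120 N. Pads are 22 mm wide; open, the fingers measure 114 mm over their backs; the gripper's body (76 mm by 85 mm) begins 54 mm behind the grasp point. The pads swing forward as they close: fully open they stand 13 mm farther back than shut.
Start: joints at [-1.241, 0.353, 1.633, -0, 1.155, -0.002], TCP at [203.589, -590.914, 253.281] pointing down, gripper open.
Joint ranges: [-2.63, 2.63], [-0.92, 2.1], [0.06, 2.66], [-1.3, 4.44], [0, 2.69], [-3.02, 3.02]. Speed limits (rad/s): [2.22, 2.22, 2.79, 3.14, 3.14, 3.14].

## Interface

Orientations are given as [roll, pitch, yaw] about the fixed x, y, z axes, in that order (R = Rz(yaw) Ry(pitch) Rx(roll)).
In Python, from rig import sense, optics, r, nets gives the robot as it stands. The module is installed in compiled form; this text tells all that it offers.
- The arm moves only by the tool carry_out, never from a script. Its argument "increments" is a list that holds one entry, the list of rows, each a list of 6 numbers: the shift along the tool's x, y, z normalised to -1 to 1, where 1 is 40 cm, then the turn, a rotation vector about the tool's x, y, z normalised to -1 to 1, where 1 is 60 degrees. A call has 1 to 5 rows; each row is the pose to reach, as a shift and turn from the pose commanded when the call began, along the tool's axes at that moment; what a row does not reach only later rows make up. A row lasts 1/12 s, in which the tool goes at most 41.7 mm and 7.16 degrees, less where a joint would pass 70% of its speed; a pose out of reach is approached as far as the arm can. A call with a number of a shift or a turn outside -1 to 1 is refused whole. A call with a gripper value outside its range is refused whole. "hand" is the closure, from 0 (fully open) to 1 (shut), set as the call begins (left out, the last holds). The fingers move at their own pace and stop on an object; "squeeze" is the grip in N (left out, the last holds). Time passes only in rows, so rows that repeat a pose let the fingers close. It gives the time, the measured TCP pose, the force and the opening at its end, in the units of the state.
- sense(): the state, without advancing time (a new reading comes with each control period).
- optics.grab_frame(name): name is "scene" or "top"; returns a dict with "img" (400x640x3 uint8, red, green, blue), "range_z" (400x640 float32, mm along the optical axis (not along the pixel's ray), 0 where there is no reading), "fov_y" (degrees; the focal length in pixels is half the picture's height over the tangent of half this angle, whatever the lens; pixels are square), "cx", "cy" (the principal point, pixels), "R" (3x3) and "t" (3): a world point X has camera coordinates R X + t. Camera axes: x right, y down, z forward; pixel columns grow to the right and rows downward; lengths in mm; the calibration is good to about 2 mm. A picture is of the moment at which its call begins.
- r.sign_off(): hands the job in, once; it reports no verdict.
Trained networks look in the newest picture that a camera, given by its name, has taken for a name from the list of things; names that differ only in an ending like _2 or _b are one class to them, and where a whole thing is asked for, a point or a joint stands for the part that bears it (a point fixed in the world has none). Each returns a list of dicts, best first, with "confidence" (0 to 1); they miss things now and then, are a little off and sometimes report something else, mostly with a low value. They report only what shows in the picture. A call takes as long as a camera call.
- nets.trace(target, camera): "mask" (400x640 bool, what is visible of it).
- nets.tip_of(target, camera): "point" ([x, y, z] in mm, in world coordinates, good to about 4 mm: a listed point, or the origin of a listed thing).
The state is a dict: "clock": time; "qpos": joint angles; "qvel": joint speeds; "joint_efforts": joint torques, N m; "eef_pos": TCP position; "tcp_rot": TCP orientation; "contact_force": force on the tool from outside, world axes, zero at the start; "wrist_torque": the same for the moment, N m; "opening": opening from 0.0 (shut) to 1.0 (fully open).
Only numpy, scipy, OpenCV 4.12 (cv2) and the standard library are available. Lean on these libraries where they do the work, as an engineer would, in place of code of your own. Each camera call takes 0.05 s, during which the arm holds its last target.

## Working session

There is one attempt and no reset: what is moved stays moved. The work goes in short steps, Python scripts to look and compute and a tool call to move; the robot and the scene stay as the last step left them, time stands still between calls to the robot, and variables do not carry over. Pictures are saved under pics/ and viewed, and the job is handed in when it is done.

Besides the shell and the picture viewer there is one more tool, called after "Call:" in YAML: its name, and indented under it one key for each argument. carry_out: Moves the arm, as the interface text tells. Its arguments: {"type":"object","properties":{"increments":{"type":"array","items":{"type":"array","items":{"type":"array","items":{"type":"number","minimum":-1,"maximum":1}}}},"hand":{"type":"number"},"squeeze":{"type":"number"}},"required":["increments"]}

```bash
mkdir -p pics; ls
cat > h.py <<'E'
import numpy as np, cv2
from rig import sense, optics, r, nets
def snap(name,fn):
    f=optics.grab_frame(name); cv2.imwrite('pics/'+fn,cv2.cvtColor(f['img'],cv2.COLOR_RGB2BGR)); return f
def foc(f): return 200/np.tan(np.radians(f['fov_y'])/2)
def w(f,u,v,z=None):
    z=f['range_z'][int(v),int(u)] if z is None else z
    k=foc(f); c=np.array([(u-f['cx'])/k*z,(v-f['cy'])/k*z,z]); return f['R'].T@(c-f['t'])
def px(f,X):
    c=f['R']@np.array(X)+f['t'];k=foc(f); return c[0]/c[2]*k+f['cx'],c[1]/c[2]*k+f['cy']
E
python3 - <<'E'
from h import *
np.set_printoptions(precision=2,suppress=True)
s=sense();print(s,r.tip_reach)
for c in('scene','top'):
    f=snap(c,c+'0.png'); print(c,f['fov_y'],f['R'],f['t'],f['img'].shape)
    for n in['unit','pedal_pad','cover_front','wing_top','tin','tray','pulley','spanner']:
        for d in nets.tip_of(n,c)[:2]: print(n,d['confidence'],np.array(d['point']))
E
```

```text
pics
{'clock': 0.0, 'qpos': array([-1.24,  0.35,  1.63,  0.  ,  1.16, -0.  ]), 'qvel': array([ 0.,  0., -0., -0.,  0.,  0.]), 'joint_efforts': array([  0.  , -60.52, -34.21,   0.  ,   0.01,  -0.  ]), 'eef_pos': array([ 203.45, -590.48,  252.58]), 'tcp_rot': array([-3.14, -0.  ,  0.33]), 'contact_force': array([-0.44, -0.04,  0.1 ]), 'wrist_torque': array([0.  , 0.03, 0.  ]), 'opening': 0.9977777643836023} 22.0
scene 54.09570414046549 [[-0.19  0.98 -0.01]
 [ 0.86  0.16 -0.49]
 [-0.48 -0.1  -0.87]] [  73.47 -494.69 1315.91] (400, 640, 3)
unit 0.88 [525.9 -49.9   1.3]
pedal_pad 0.6 [ 519.  -176.3   82.7]
cover_front 0.6 [531.3 -39.9 117. ]
tin 0.84 [ 700.  -186.2    3.9]
tin 0.72 [ 465.3 -291.9   -2.1]
tray 0.81 [717.8  42.7   2.2]
tray 0.25 [ 514.5 -177.9   83.4]
pulley 0.98 [587.9 207.3   0.5]
spanner 0.84 [ 468.9 -292.8   -1.6]
top 51.92995105745377 [[ 0.02 -1.    0.  ]
 [-0.98 -0.02 -0.21]
 [ 0.21  0.   -0.98]] [ 40.13 629.89 848.28] (400, 640, 3)
unit 0.97 [528.2 -45.8   1.6]
pedal_pad 0.81 [ 510.1 -172.    81.7]
cover_front 0.7 [527.9 -38.5 119. ]
wing_top 0.58 [532.8   7.5 140.4]
tin 0.81 [ 693.6 -184.4   -1.5]
tray 0.87 [712.3  45.8  -0.9]
tray 0.37 [ 691.7 -185.8   -0.3]
pulley 0.7 [587.5 210.2   3.3]
spanner 0.88 [ 470.8 -292.7   -1.3]
spanner 0.44 [713.7  46.1  -1.7]
```

View pics/top0.png

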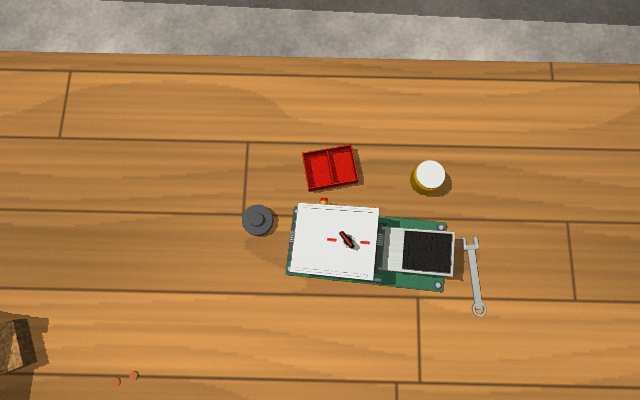

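View pics/scene0.png

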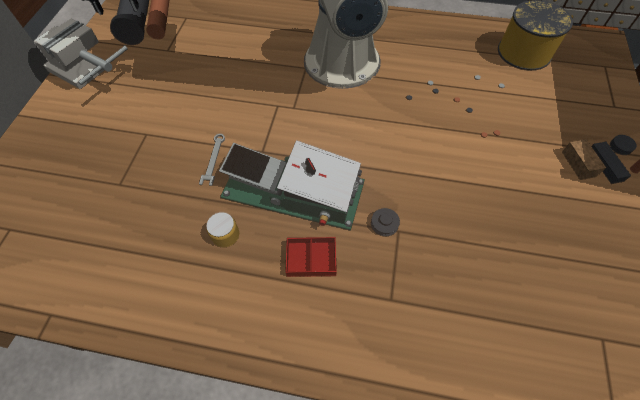

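The top view shows the cover centred near (335,240), the wing at (347,240) skewed off the red marks at (331,239) and (365,243), and the pedal tread at (428,252). Next I'll measure yaw and wing angle.

Run:
```python
from h import *
np.set_printoptions(precision=3,suppress=True)
f=snap('top','t1.png'); im=f['img'].astype(int)
big=cv2.resize(cv2.cvtColor(f['img'][190:300,270:470],cv2.COLOR_RGB2BGR),None,fx=4,fy=4,interpolation=cv2.INTER_CUBIC);cv2.imwrite('pics/t1b.png',big)
# red
red=(im[...,0]>120)&(im[...,1]<90)&(im[...,2]<90); red[:215]=0;red[270:]=0
n,l,st,ce=cv2.connectedComponentsWithStats(red.astype(np.uint8))
for i in range(1,n):
    if st[i,4]>3:
        v,u=np.where(l==i); P=np.array([w(f,a,b) for a,b in zip(u,v)]); m=np.median(P,0)
        _,_,V=np.linalg.svd(P[:,:2]-P[:,:2].mean(0)); print(st[i],ce[i],m,np.arctan2(V[0,1],V[0,0]))
for n in['cover','pedal','wing','unit']:
    d=nets.trace(n,'top')
    if d:
        m=d[0]['mask'];v,u=np.where(m);rz=f['range_z'][v,u]
        P=np.array([w(f,a,b) for a,b in zip(u,v)]); 
        rect=cv2.minAreaRect(P[:,:2].astype(np.float32)); print(n,d[0]['confidence'],m.sum(),rect,P.min(0),P.max(0))
        if n in('cover','pedal'):
            A=np.c_[P[:,:2],np.ones(len(P))]
            z=P[:,2]
            k=np.ones(len(z),bool)
            for _ in range(5):
                c=np.linalg.lstsq(A[k],z[k],rcond=None)[0]; k=abs(A@c-z)<3
            print('plane',c,k.mean(),'downslope dir',np.arctan2(c[1],c[0]))
```

```text
[286 216   7   2   7] [289.    216.143] [600.702 135.846   2.485] -1.6974996793708212
[401 217   9   1   9] [405. 217.] [ 604.055 -138.48     2.053] -1.5614779356370962
[431 219   6   1   6] [433.5 219. ] [ 600.841 -206.19     0.984] -1.5726650253345695
[451 218   7   1   7] [454. 218.] [ 603.769 -253.316    3.912] -1.57782795949391
[490 219   7   1   7] [493. 219.] [ 603.712 -347.373    1.156] -1.533693402504072
[470 220   9   1   9] [474. 220.] [ 600.255 -302.1      1.413] -1.5324543175241985
[537 220   6   1   6] [539.5 220. ] [ 603.523 -457.612    0.919] -1.5352533183849828
[584 221  13   1  13] [590. 221.] [ 603.547 -577.02     1.362] -1.5524931369609969
[277 223   1   4   4] [277.  224.5] [579.854 163.396   2.901] -3.058674848070678
[561 222   6   2   6] [563.5   222.167] [ 599.682 -512.69     1.525] -1.673415894055183
[609 223   5   1   5] [611. 223.] [ 599.641 -623.792    1.719] -1.4955574238190805
[567 230   1   4   4] [567.  231.5] [ 577.453 -519.948    0.821] 2.756537649438069
[341 232  11  14  34] [345.824 238.853] [532.978   7.651 139.557] -2.4767321985109776
[569 232   
[... 222 characters left out ...]
.7098177066214229
cover 0.62 6061 ((533.422607421875, 29.753463745117188), (189.0548858642578, 205.81716918945312), 5.215446949005127) [436.624 -69.488  -1.172] [629.859 134.421 961.652]
plane [ -0.022  -0.202 122.153] 0.9138755980861244 downslope dir -1.6793496247660535
pedal 0.64 3456 ((517.4265747070312, -84.78300476074219), (131.13381958007812, 286.2539367675781), 6.268466949462891) [ 436.624 -225.995    8.205] [581.674  50.329 961.652]
plane [-0.096 -0.22  90.421] 0.5196759259259259 downslope dir -1.9809825114616255
unit 0.63 11852 ((527.1514282226562, -58.509490966796875), (389.9502258300781, 198.93234252929688), 85.11540985107422) [ 434.218 -256.003   -2.07 ] [636.383 138.08  961.652]
```

View pics/t1b.png

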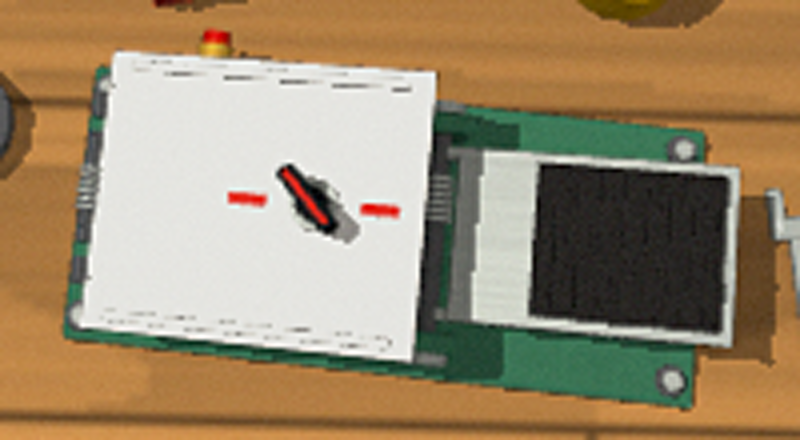

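```bash
cat >> h.py <<'E'
from scipy.spatial.transform import Rotation as Ro
np.set_printoptions(precision=4,suppress=True)
def inc(pos,rot):
    s=sense(); R0=Ro.from_euler('xyz',s['tcp_rot']); 
    d=R0.inv().apply(np.array(pos)-s['eef_pos'])/400
    t=np.degrees((R0.inv()*rot).as_rotvec())/60
    print('pos',s['eef_pos'],'rot',s['tcp_rot'],'F',s['contact_force'],'t',s['clock'],'inc',np.r_[d,t].round(4).tolist()); return d,t
def down(yaw): return Ro.from_euler('xyz',[np.pi,0,yaw])
E
python3 -c "
from h import *
inc([514,-180,180],down(0.69))"
```

```text
pos [ 203.5879 -590.9148  253.2964] rot [3.1416 0.     0.3318] F [ 0.8097 -0.2229 -0.7318] t 1.15 inc [1.0683, -0.7185, 0.1832, 0.0, 0.0, -0.3421]
```

Call:
carry_out:
  increments:
    - [[0.6,-0.4,0.1,0,0,-0.34],[0.6,-0.4,0.1,0,0,-0.34],[0.6,-0.4,0.1,0,0,-0.34],[0.6,-0.4,0.1,0,0,-0.34],[0.6,-0.4,0.1,0,0,-0.34]]
  hand: 1
  squeeze: 30

```text
clock: 1.57
eef_pos: [329.4, -425.3, 224.6]
tcp_rot: [3.141, -0.0, 0.688]
contact_force: [0.4, 0.2, -0.1]
opening: 0.297
```

```bash
python3 -c "
from h import *
inc([514,-180,180],down(0.69))"
```

```text
pos [ 329.362  -425.27    224.5688] rot [ 3.1411 -0.0001  0.6879] F [ 0.3589  0.2238 -0.1035] t 1.5667 inc [0.7459, -0.1807, 0.1114, 0.0004, -0.0001, -0.002]
```

Call:
carry_out:
  increments:
    - [[0.71,-0.17,0.1,0,0,0],[0.71,-0.17,0.1,0,0,0],[0.71,-0.17,0.1,0,0,0],[0.71,-0.17,0.1,0,0,0],[0.71,-0.17,0.1,0,0,0]]

```text
clock: 1.98
eef_pos: [454.2, -260.5, 196.4]
tcp_rot: [3.141, -0.0, 0.688]
contact_force: [0.4, -1.3, -0.8]
opening: 0.001
```

```bash
python3 -c "
from h import *
inc([514,-180,130],down(0.69))"
```

```text
pos [ 454.1929 -260.4751  196.4308] rot [ 3.1409 -0.0002  0.6877] F [ 0.4273 -1.2986 -0.7536] t 1.9833 inc [0.2432, -0.0607, 0.1661, 0.0006, -0.0002, -0.0022]
```

Call:
carry_out:
  increments:
    - [[0.22,-0.06,0.15,0,0,0],[0.22,-0.06,0.15,0,0,0],[0.22,-0.06,0.15,0,0,0],[0.22,-0.06,0.15,0,0,0],[0.22,-0.06,0.15,0,0,0]]

```text
clock: 2.4
eef_pos: [506.0, -186.7, 135.6]
tcp_rot: [-3.14, 0.001, 0.69]
contact_force: [-0.6, 0.3, 0.7]
opening: -0.002
```

```bash
python3 -c "
from h import *
inc([514,-180,106],down(0.69))
f=snap('scene','s2.png');f=snap('top','t2.png')"
```

```text
pos [ 505.9564 -186.6823  135.6063] rot [-3.1401  0.001   0.6904] F [-0.6419  0.3336  0.661 ] t 2.4 inc [0.0262, 0.0, 0.074, -0.0015, 0.001, 0.0004]
```

View pics/s2.png

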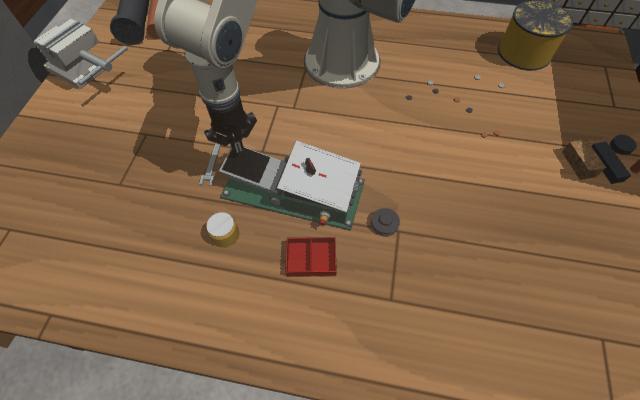

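The gripper is over the tread at about (240,152), clear of the spanner at (214,160). Now I'll press.

Call:
carry_out:
  increments:
    - [[0.02,0,0.04,0,0,0],[0.02,0,0.08,0,0,0],[0.02,0,0.1,0,0,0],[0.02,0,0.12,0,0,0],[0.02,0,0.13,0,0,0]]

```text
clock: 2.92
eef_pos: [512.8, -184.9, 85.4]
tcp_rot: [3.138, -0.001, 0.687]
contact_force: [-1.0, -3.5, 10.4]
opening: -0.0
```

```bash
python3 -c "
from h import *
inc([514,-180,76],down(0.69))"
```

```text
pos [ 512.8141 -184.8978   85.3992] rot [ 3.1383 -0.0006  0.6869] F [-0.9708 -3.5294 10.3758] t 2.9167 inc [0.01, -0.0077, 0.0235, 0.0031, -0.0006, -0.003]
```

Call:
carry_out:
  increments:
    - [[0,0,0.01,0,0,0],[0,0,0.02,0,0,0],[0,0,0.027,0,0,0],[0,0,0.027,0,0,0]]

```text
clock: 3.25
eef_pos: [513.1, -185.4, 75.3]
tcp_rot: [3.137, -0.001, 0.687]
contact_force: [-1.8, -6.7, 11.6]
opening: -0.002
```

```bash
python3 -c "
from h import *
inc([514,-180,76],down(0.69))"
```

```text
pos [ 513.0984 -185.3553   75.328 ] rot [ 3.1374 -0.0008  0.6869] F [-1.8496 -6.6631 11.6189] t 3.25 inc [0.0102, -0.0089, -0.0017, 0.004, -0.0007, -0.003]
```

Call:
carry_out:
  increments:
    - [[0,0,0.005,0,0,0],[0,0,0.01,0,0,0],[0,0,0.01,0,0,0]]

```text
clock: 3.5
eef_pos: [513.2, -185.6, 73.6]
tcp_rot: [3.137, -0.001, 0.687]
contact_force: [-9.7, -5.0, 34.8]
opening: 0.002
```

Call:
carry_out:
  increments:
    - [[0,0,0,0,0,0],[0,0,0,0,0,0],[0,0,0,0,0,0]]

```text
clock: 3.75
eef_pos: [513.2, -185.5, 73.6]
tcp_rot: [3.137, -0.001, 0.687]
contact_force: [-9.4, -4.0, 34.6]
opening: -0.0
```

```bash
python3 -c "
from h import *
inc([514,-180,130],down(0.69))
f=snap('scene','s3.png')
cv2.imwrite('pics/s3b.png',cv2.resize(cv2.imread('pics/s3.png')[120:240,190:390],None,fx=4,fy=4,interpolation=cv2.INTER_CUBIC))"
```

```text
pos [ 513.1699 -185.5492   73.5678] rot [ 3.1369 -0.0009  0.6869] F [-9.4106 -4.0158 34.5544] t 3.75 inc [0.0105, -0.0087, -0.1411, 0.0045, -0.0008, -0.003]
```

View pics/s3b.png

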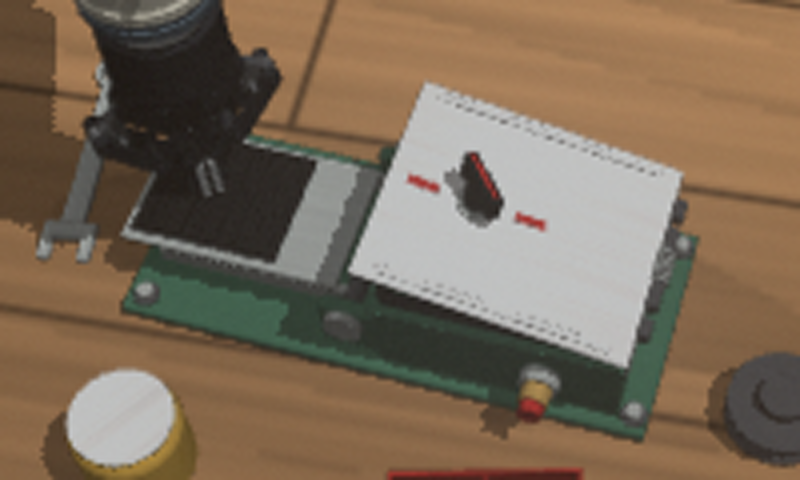

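The pedal (tread around (235,200) in the zoom) is level with the fingertips on it, and the force jumped to 35 N, so it is on its stop. Now I'll lift.

Call:
carry_out:
  increments:
    - [[0,0,-0.06,0,0,0],[0,0,-0.15,0,0,0],[0,0,-0.25,0,0,0],[0,0,-0.34,0,0,0],[0,0,-0.34,0,0,0]]

```text
clock: 4.22
eef_pos: [515.2, -185.2, 213.6]
tcp_rot: [3.132, -0.006, 0.686]
contact_force: [0.7, -1.0, -0.8]
opening: 0.003
```

Run:
```python
from h import *
f=snap('top','t4.png')
cv2.imwrite('pics/t4b.png',cv2.resize(cv2.imread('pics/t4.png')[190:300,270:470],None,fx=4,fy=4,interpolation=cv2.INTER_CUBIC))
for n in['pedal_pad','wing_top','cover_front']:
    for c in('top','scene'):
        if c=='scene': optics.grab_frame(c)
        for d in nets.tip_of(n,c)[:1]: print(n,d['confidence'],np.array(d['point']))
# target over wing, tilted
yw=-0.093; xu=np.array([np.cos(yw),np.sin(yw),0]); 
tilt=Ro.from_rotvec(-0.2*xu)
print(tilt.apply([0,0,1]))
inc([533,7,220],tilt*down(0.69))
```

```text
pedal_pad 0.72 [ 512.7 -174.9   82.2]
pedal_pad 0.55 [ 517.5 -177.8   81.3]
wing_top 0.69 [534.6   8.3 138.6]
wing_top 0.4 [532.9   9.  140.8]
cover_front 0.81 [525.  -40.  118.7]
cover_front 0.81 [529.4 -41.3 115.9]
[0.0184 0.1978 0.9801]
pos [ 511.707  -182.5916  204.6776] rot [-3.1401  0.0009  0.6878] F [-0.6973  0.3352 -0.4608] t 4.7167 inc [0.342, -0.3325, -0.0381, -0.1369, -0.1337, -0.0019]
```

View pics/t4b.png

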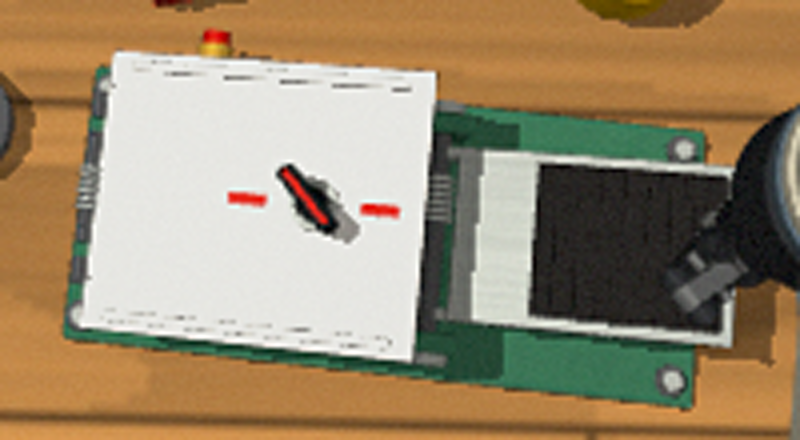

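The pedal is back up: its pad reads 81–82 mm high. The wing is still skewed at zoom (305,197). Next I'll go above the wing, with the tool tilted along the stud axis.

```bash
cat >> h.py <<'E'
yw=-0.093; xu=np.array([np.cos(yw),np.sin(yw),0]); yu=np.array([-np.sin(yw),np.cos(yw),0])
def tilted(t,yaw): return Ro.from_rotvec(-t*xu)*down(yaw)
def above(h,t=0.2,yaw=0.70,W=np.array([533.5,8,139.5])): return inc(W+h*Ro.from_rotvec(-t*xu).apply([0,0,1]),tilted(t,yaw))
E
python3 -c "
from h import *
above(90)
f=optics.grab_frame('top');im=f['img'].astype(int)
red=(im[...,0]-im[...,1]>60)&(im[...,2]<100);m=np.zeros_like(red);m[229:249,338:356]=red[229:249,338:356]
v,u=np.where(m);wt=(im[...,0]-im[...,1])[v,u];print(len(u))
P=np.c_[u,v].astype(float);c=np.average(P,0,wt);Q=(P-c);C=(Q*wt[:,None]).T@Q;e,V=np.linalg.eigh(C);d=V[:,1]
# intersect with plane of bar top through W normal a
a=Ro.from_rotvec(-0.2*xu).apply([0,0,1]);W=np.array([533.5,8,139.5])
k=foc(f);o=-f['R'].T@f['t']
def hit(p):
    r_=f['R'].T@np.array([(p[0]+.5-f['cx'])/k,(p[1]+.5-f['cy'])/k,1]);return o+r_*((W-o)@a)/(r_@a)
A=hit(c-8*d);B=hit(c+8*d);print(hit(c));D=(B-A)/np.linalg.norm(B-A)
ey=np.cross(a,xu);print('angle from unit y',np.arctan2(-D@xu,D@ey)); print('world dir',np.arctan2(D[1],D[0]))
"
```

```text
pos [ 511.707  -182.5916  204.6776] rot [-3.1401  0.0009  0.6878] F [-0.6973  0.3352 -0.4608] t 4.7167 inc [0.376, -0.3654, -0.0574, -0.1363, -0.1344, -0.0115]
37
[532.2657   7.05   139.715 ]
angle from unit y 2.337293710636215
world dir -2.4781509594768436
```

Call:
carry_out:
  increments:
    - [[0.37,-0.36,-0.06,-0.135,-0.135,0.01],[0.37,-0.36,-0.06,-0.135,-0.135,0.01],[0.37,-0.36,-0.06,-0.135,-0.135,0.01],[0.37,-0.36,-0.06,-0.135,-0.135,0.01],[0.37,-0.36,-0.06,-0.135,-0.135,0.01]]
  hand: 0.45

```text
clock: 5.18
eef_pos: [533.2, 11.2, 227.9]
tcp_rot: [2.999, 0.141, 0.668]
contact_force: [0.9, 0.2, -0.1]
opening: 0.545
```

Call:
carry_out:
  increments:
    - [[0,0,0,0,0,0],[0,0,0,0,0,0]]

```text
clock: 5.35
eef_pos: [533.9, 11.3, 227.9]
tcp_rot: [2.999, 0.14, 0.671]
contact_force: [-0.4, -0.5, -0.6]
opening: 0.549
```

```bash
python3 -c "
from h import *
above(40,yaw=.675,W=np.array([533,7.5,139.5]));above(6,yaw=.675,W=np.array([533,7.5,139.5]))"
```

```text
pos [533.943   11.2933 227.9219] rot [2.9985 0.1399 0.6715] F [-0.3902 -0.4796 -0.5991] t 5.35 inc [0.0231, -0.0255, 0.1186, -0.0008, 0.0005, 0.0063]
pos [533.943   11.2933 227.9219] rot [2.9985 0.1399 0.6715] F [-0.3902 -0.4796 -0.5991] t 5.35 inc [0.0232, -0.0255, 0.2036, -0.0008, 0.0005, 0.0063]
```

Call:
carry_out:
  increments:
    - [[0.023,-0.025,0,0,0,0],[0.023,-0.025,0.06,0,0,0],[0.023,-0.025,0.1,0,0,0],[0.023,-0.025,0.12,0,0,0],[0.023,-0.025,0.12,0,0,0]]

```text
clock: 5.77
eef_pos: [532.0, 11.7, 176.2]
tcp_rot: [3.001, 0.144, 0.666]
contact_force: [0.3, 0.2, 0.4]
opening: 0.549
```

```bash
python3 -c "
from h import *
above(6,yaw=.675,W=np.array([533,7.5,139.5]))
for c in ('scene','top'):
  f=snap(c,c+'5.png'); u,v=px(f,[533,7.5,139.5]);u=int(u);v=int(v);print(u,v)
  cv2.imwrite('pics/%s5b.png'%c,cv2.resize(cv2.imread('pics/%s5.png'%c)[v-50:v+50,u-50:u+50],None,fx=4,fy=4,interpolation=cv2.INTER_CUBIC))
a=cv2.imread('pics/scene5b.png');b=cv2.imread('pics/top5b.png');cv2.imwrite('pics/c5.png',np.hstack([a,b]))
"
```

```text
pos [531.965   11.6712 176.203 ] rot [3.0005 0.1436 0.6658] F [0.3073 0.204  0.3836] t 5.7667 inc [0.0087, -0.0032, 0.0769, -0.0035, 0.0047, 0.0015]
310 162
346 238
```

View pics/c5.png

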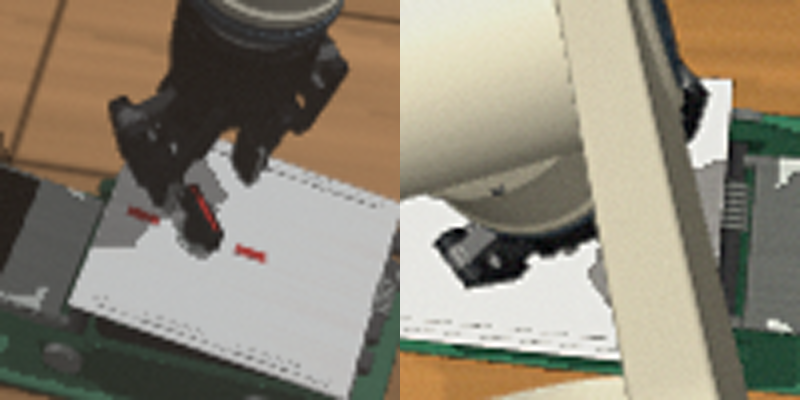

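In the scene view (left half), the fingers straddle the bar at zoom (203,218) with the jaws across it. I'll descend and grip.

Call:
carry_out:
  increments:
    - [[0.006,-0.003,0.03,0,0,0],[0.006,-0.003,0.06,0,0,0],[0.006,-0.003,0.076,0,0,0],[0.006,-0.003,0.076,0,0,0],[0.006,-0.003,0.076,0,0,0]]

```text
clock: 6.28
eef_pos: [533.9, 9.1, 147.8]
tcp_rot: [2.999, 0.14, 0.667]
contact_force: [-0.3, -0.1, 0.1]
opening: 0.551
```

Call:
carry_out:
  increments:
    - [[0,0,0,0,0,0],[0,0,0,0,0,0],[0,0,0,0,0,0],[0,0,0,0,0,0],[0,0,0,0,0,0]]
  hand: 1
  squeeze: 20

```text
clock: 6.7
eef_pos: [533.4, 10.0, 147.9]
tcp_rot: [3.0, 0.14, 0.667]
contact_force: [-2.9, 5.6, -1.2]
opening: 0.111
```

```bash
python3 -c "
from h import *
above(6,yaw=.675+.804,W=np.array([533,7.5,139.5]));print(sense()['wrist_torque'],sense()['opening'])
f=snap('scene','s6.png'); u,v=px(f,[533,7.5,139.5]);u=int(u);v=int(v)
cv2.imwrite('pics/s6b.png',cv2.resize(cv2.imread('pics/s6.png')[v-50:v+50,u-50:u+50],None,fx=4,fy=4,interpolation=cv2.INTER_CUBIC))
"
```

```text
pos [533.4448  10.0258 147.8833] rot [3.0001 0.1397 0.6668] F [-2.8755  5.5685 -1.169 ] t 6.7 inc [-0.0018, 0.0012, 0.0068, -0.0031, -0.0003, -0.7659]
[ 0.9498  0.2035 -0.1747] 0.11105259932583529
```

View pics/s6b.png

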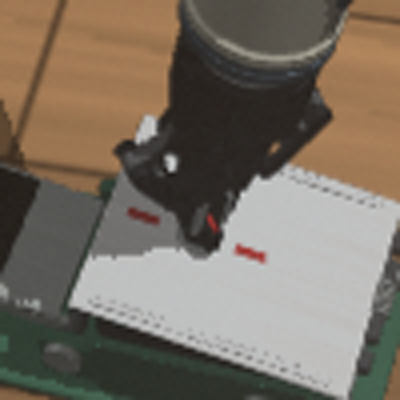

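The opening is 0.111, about 9.5 mm, so the bar is gripped. Now I'll turn it 46° anticlockwise.

Call:
carry_out:
  increments:
    - [[0,0,0,0,0,-0.08],[0,0,0,0,0,-0.18],[0,0,0,0,0,-0.28],[0,0,0,0,0,-0.38],[0,0,0,0,0,-0.4]]

```text
clock: 7.17
eef_pos: [533.5, 10.0, 147.9]
tcp_rot: [3.07, 0.185, 1.095]
contact_force: [-2.5, 5.4, -0.2]
opening: 0.109
```

```bash
python3 -c "
from h import *
above(6,yaw=.675+.804,W=np.array([533,7.5,139.5]));print(sense()['wrist_torque'],sense()['opening'])"
```

```text
pos [533.5469  10.0434 147.94  ] rot [3.0703 0.1854 1.0953] F [-2.4644  5.4119 -0.2113] t 7.1667 inc [-0.0023, 0.0001, 0.007, -0.0026, -0.001, -0.3598]
[ 0.9537  0.1604 -0.0906] 0.10876658852227934
```

Call:
carry_out:
  increments:
    - [[0,0,0,0,0,-0.08],[0,0,0,0,0,-0.18],[0,0,0,0,0,-0.28],[0,0,0,0,0,-0.36],[0,0,0,0,0,-0.36]]

```text
clock: 7.58
eef_pos: [533.6, 10.1, 148.0]
tcp_rot: [-3.139, 0.198, 1.478]
contact_force: [-2.1, 5.2, -0.1]
opening: 0.105
```

Call:
carry_out:
  increments:
    - [[0,0,0,0,0,0],[0,0,0,0,0,0]]

```text
clock: 7.75
eef_pos: [533.6, 10.1, 148.0]
tcp_rot: [-3.14, 0.198, 1.473]
contact_force: [-2.0, 5.5, -0.5]
opening: 0.106
```

```bash
python3 -c "
from h import *
above(6,yaw=.675+.804,W=np.array([533,7.5,139.5]));print(sense()['wrist_torque'],sense()['opening'])
f=snap('scene','s7.png'); u,v=px(f,[533,7.5,139.5]);u=int(u);v=int(v)
cv2.imwrite('pics/s7b.png',cv2.resize(cv2.imread('pics/s7.png')[v-50:v+50,u-50:u+50],None,fx=4,fy=4,interpolation=cv2.INTER_CUBIC))
"
```

```text
pos [533.6382  10.1161 147.9829] rot [-3.1402  0.1984  1.4731] F [-1.9962  5.463  -0.5043] t 7.75 inc [-0.0023, -0.001, 0.0071, -0.0022, -0.0015, -0.0056]
[ 1.0696  0.1935 -0.0132] 0.10559514288525015
```

View pics/s7b.png

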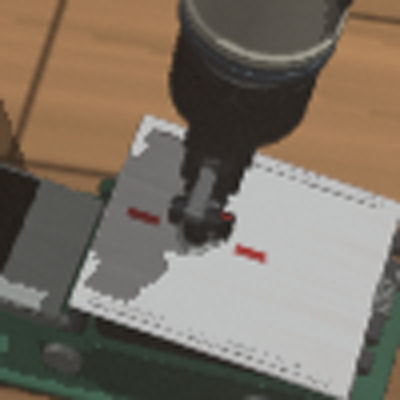

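Call:
carry_out:
  increments:
    - [[0,0,0,0,0,0],[0,0,0,0,0,0],[0,0,0,0,0,0],[0,0,0,0,0,0]]
  hand: 0.45

```text
clock: 8.13
eef_pos: [534.1, 9.1, 148.1]
tcp_rot: [-3.141, 0.2, 1.473]
contact_force: [1.1, 0.4, -0.2]
opening: 0.548
```

Call:
carry_out:
  increments:
    - [[0,0,-0.04,0,0,0],[0,0,-0.1,0,0,0],[0,0,-0.18,0,0,0],[0,0,-0.25,0,0,0],[0,0,-0.25,0,0,0]]

```text
clock: 8.55
eef_pos: [538.9, 29.9, 251.3]
tcp_rot: [3.134, 0.198, 1.472]
contact_force: [2.4, -0.1, 0.4]
opening: 0.549
```

```bash
python3 -c "
from h import *
inc([529,-95,190],down(1.478))
for c in ('scene','top'):
  f=snap(c,c+'8.png'); u,v=px(f,[533,7.5,139.5]);u=int(u);v=int(v);print(u,v)
  cv2.imwrite('pics/%s8b.png'%c,cv2.resize(cv2.imread('pics/%s8.png'%c)[v-50:v+50,u-50:u+50],None,fx=4,fy=4,interpolation=cv2.INTER_CUBIC))
a=cv2.imread('pics/scene8b.png');b=cv2.imread('pics/top8b.png');cv2.imwrite('pics/c8.png',np.hstack([a,b]))
"
```

```text
pos [538.8788  29.8866 251.3342] rot [3.1344 0.1979 1.4722] F [ 2.3646 -0.1208  0.4415] t 8.55 inc [-0.2769, 0.0046, 0.2119, 0.0063, 0.189, -0.0049]
310 162
346 238
```

View pics/c8.png

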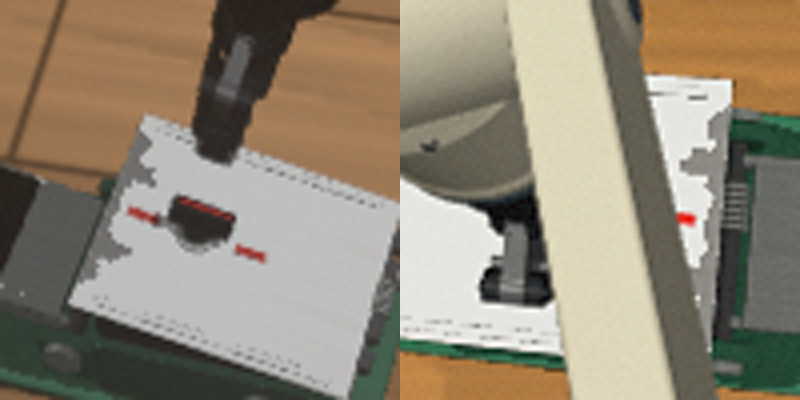

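```bash
python3 -c "
from h import *
f=optics.grab_frame('scene');im=f['img'].astype(int)
red=((im[...,0]-im[...,1]>60)&(im[...,2]<110)).astype(np.uint8)
red[:140]=0;red[190:]=0;red[:,:285]=0;red[:,335:]=0
n,l,st,ce=cv2.connectedComponentsWithStats(red,connectivity=8)
k=foc(f);o=-f['R'].T@f['t'];a=Ro.from_rotvec(-0.2*xu).apply([0,0,1]);W=np.array([533,7.5,139.5])
def hit(p,W):
    r_=f['R'].T@np.array([(p[0]+.5-f['cx'])/k,(p[1]+.5-f['cy'])/k,1]);return o+r_*((W-o)@a)/(r_@a)
ey=np.cross(a,xu)
C=[]
for i in range(1,n):
    if st[i,4]<8: continue
    v,u=np.where(l==i);P=np.c_[u,v].astype(float);c=P.mean(0);d=np.linalg.svd(P-c)[2][0]
    h=W if 300<c[0]<318 else W-30*a
    D=hit(c+5*d,h)-hit(c-5*d,h);print(st[i],c,hit(c,h),np.arctan2(-D@xu,D@ey));C.append(hit(c,h))
D=C[-1]-C[0];print('marks order',[np.arctan2(-(C[j]-C[i])@xu,(C[j]-C[i])@ey) for i in range(len(C)) for j in range(i)])
for d in nets.tip_of('wing_top','scene')[:1]: print(d)
"
```

```text
[305 162  13   5  15] [311.0667 163.8667] [536.135   11.8072 138.5717] -0.007184329020371123
[292 164   6   3  11] [294.2727 165.    ] [531.7603 -31.8484 116.855 ] -7.299338911667003e-05
[319 173   7   4  12] [322.0833 174.6667] [537.8012  38.6997 102.5023] -0.0032693705538088024
marks order [np.float64(-0.007799411544362095), np.float64(-3.1166166110124953), np.float64(-3.134164477429317)]
{'point': [536.1, 11.6, 140.1], 'confidence': 0.47}
```

The wing now reads -0.007 rad from the marks line. Next I'll close the fingers and go over the cover front.

```bash
python3 -c "
from h import *
inc([528,-44,170],down(1.478))"
```

```text
pos [535.3913  28.683  245.119 ] rot [-3.1394  0.2003  1.4735] F [-0.0679  0.0202 -0.0467] t 8.75 inc [-0.1416, -0.0002, 0.2204, -0.0025, 0.1913, -0.0045]
```

Call:
carry_out:
  increments:
    - [[-0.1,0,0.05,0,0.1,0],[-0.14,0,0.1,0,0.19,0],[-0.14,0,0.16,0,0.19,0],[-0.14,0,0.22,0,0.19,0],[-0.14,0,0.22,0,0.19,0]]
  hand: 1

```text
clock: 9.17
eef_pos: [525.0, -44.5, 165.8]
tcp_rot: [-3.132, 0.001, 1.47]
contact_force: [-0.7, -0.2, 0.2]
opening: -0.001
```

Call:
carry_out:
  increments:
    - [[0,0,0,0,0,0],[0,0,0,0,0,0]]

```text
clock: 9.33
eef_pos: [529.0, -42.8, 171.1]
tcp_rot: [-3.14, 0.001, 1.473]
contact_force: [-0.3, -0.1, -0.6]
opening: 0.0
```

```bash
python3 -c "
from h import *
inc([528,-44,170],down(1.478))
f=snap('scene','s9.png'); u,v=px(f,[533,7.5,139.5]);u=int(u);v=int(v)
cv2.imwrite('pics/s9b.png',cv2.resize(cv2.imread('pics/s9.png')[v-50:v+50,u-50:u+50],None,fx=4,fy=4,interpolation=cv2.INTER_CUBIC))
"
```

```text
pos [528.9873 -42.7936 171.0636] rot [-3.14    0.001   1.4733] F [-0.2834 -0.0683 -0.5534] t 9.3333 inc [-0.0032, -0.0022, 0.0027, -0.0015, 0.0009, -0.0045]
```

View pics/s9b.png

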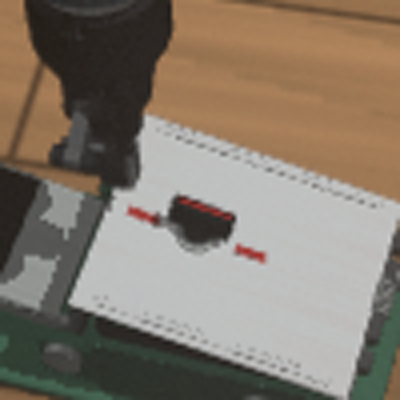

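The closed fingers are over the front strip, at zoom (120,180), clear of the wing. Now I'll press down.

Call:
carry_out:
  increments:
    - [[-0.004,-0.002,0.04,0,0,0],[-0.004,-0.002,0.08,0,0,0],[-0.004,-0.002,0.11,0,0,0],[-0.004,-0.002,0.13,0,0,0],[-0.004,-0.002,0.145,0,0,0]]

```text
clock: 9.8
eef_pos: [528.9, -44.5, 113.5]
tcp_rot: [3.141, 0.002, 1.474]
contact_force: [-1.0, -5.0, 6.6]
opening: -0.0
```

Call:
carry_out:
  increments:
    - [[0,0,0.008,0,0,0],[0,0,0.014,0,0,0],[0,0,0.014,0,0,0]]

```text
clock: 10.05
eef_pos: [528.8, -44.7, 108.1]
tcp_rot: [3.141, 0.001, 1.474]
contact_force: [-0.4, -2.7, 6.2]
opening: 0.0
```

Call:
carry_out:
  increments:
    - [[0,0,0.004,0,0,0],[0,0,0.008,0,0,0],[0,0,0.008,0,0,0]]

```text
clock: 10.3
eef_pos: [528.9, -44.8, 105.7]
tcp_rot: [3.141, 0.001, 1.474]
contact_force: [-3.1, -2.5, 13.5]
opening: 0.002
```

Call:
carry_out:
  increments:
    - [[0,0,0.002,0,0,0],[0,0,0.002,0,0,0],[0,0,0.002,0,0,0],[0,0,0.002,0,0,0]]

```text
clock: 10.63
eef_pos: [528.9, -44.8, 105.4]
tcp_rot: [3.14, 0.001, 1.474]
contact_force: [-4.2, -3.6, 17.3]
opening: 0.003
```

Run:
```python
from h import *
s=sense();print(s['eef_pos'],s['contact_force'])
f=snap('scene','s10.png')
cv2.imwrite('pics/s10b.png',cv2.resize(cv2.imread('pics/s10.png')[120:240,190:390],None,fx=4,fy=4,interpolation=cv2.INTER_CUBIC))
im=f['img'].astype(int)
red=((im[...,0]-im[...,1]>60)&(im[...,2]<110)).astype(np.uint8)
red[:140]=0;red[200:]=0;red[:,:285]=0;red[:,335:]=0
n,l,st,ce=cv2.connectedComponentsWithStats(red,connectivity=8)
k=foc(f);o=-f['R'].T@f['t']
def hit(p,z):
    r_=f['R'].T@np.array([(p[0]+.5-f['cx'])/k,(p[1]+.5-f['cy'])/k,1]);return o+r_*(z-o[2])/r_[2]
for i in range(1,n):
    if st[i,4]<6: continue
    v,u=np.where(l==i);P=np.c_[u,v].astype(float);c=P.mean(0);d=np.linalg.svd(P-c)[2][0]
    for z in (84,114):
        D=hit(c+5*d,z)-hit(c-5*d,z);print(st[i],hit(c,z),'ang',np.arctan2(-D@xu,D@yu))
# plane of cover around wing
uv=[px(f,[527.5,-46.5,84]+xu*a+yu*b) for a in range(-60,61,8) for b in range(60,150,8)]
P=np.array([w(f,a,b) for a,b in uv]); A=np.c_[(P-[527.5,-46.5,0])@xu,(P-[527.5,-46.5,0])@yu,np.ones(len(P))]
kk=np.ones(len(P),bool)
for _ in range(6):
    c=np.linalg.lstsq(A[kk],P[kk,2],rcond=None)[0];kk=abs(A@c-P[:,2])<4
print('cover plane slope x,y,z0',c,kk.mean())
for n in['tin','tray','pulley','spanner','pedal_pad','wing_top']:
    for d in nets.tip_of(n,'scene')[:1]: print(n,d['confidence'],np.array(d['point']))
```

```text
[528.8727 -44.7955 105.4486] [-4.1944 -3.5588 17.3308]
[302 167   9   3   9] [513.8531  -7.6127  84.    ] ang -0.0012627539500904754
[302 167   9   3   9] [534.3046  -2.0024 114.    ] ang -0.0012627539500913916
[318 178   8   2  11] [536.8795  37.274   84.    ] ang 0.08888631726193112
[318 178   8   2  11] [556.4861  41.2375 114.    ] ang 0.08888631726193051
cover plane slope x,y,z0 [ 0.0019  0.0013 82.3948] 0.96875
tin 0.9 [ 700.5 -189.     3.1]
tray 0.75 [718.6  41.3  -2. ]
pulley 0.74 [589.2 207.9   0.7]
spanner 0.94 [ 468.  -293.    -2.1]
pedal_pad 0.74 [ 520.9 -177.3   81.7]
wing_top 0.5 [532.3   2.8 115.9]
```

View pics/s10b.png

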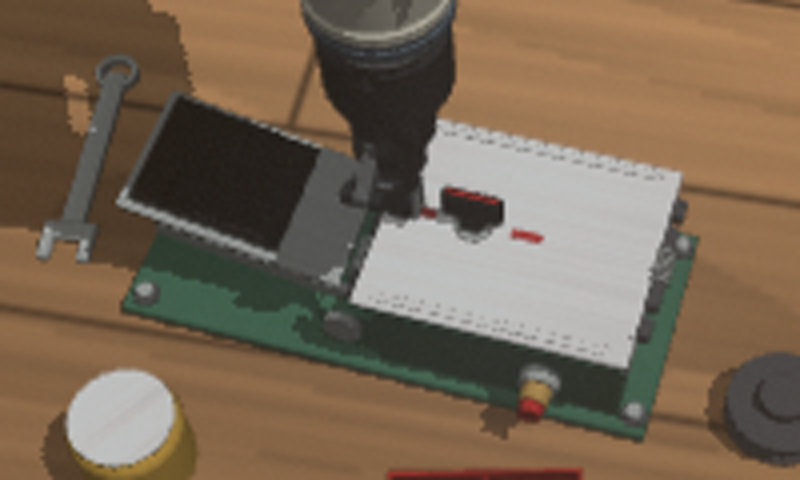

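The cover is flush: its plane slope is 0.001 rad and the press force is 17 N. The wing at zoom (472,203) is in line, the pedal is up, and nothing else has moved. I'm handing in.

```bash
python3 -c "
from h import *
print(r.sign_off()); print(sense()['contact_force'],sense()['clock'])"
```

```text
the job is handed in; nothing more can be done
None
the job is handed in; nothing more can be done
```

The job is done and handed in at about 10.7 s. The arm is still holding the cover pressed shut, with the stud in line and not locked.

- **Pedal:** I pushed it down with closed fingers until the force jumped from 12 to 35 N, held it for over 0.25 s, then lifted off. It came back up; the pad measured about 82 mm high, against 81 mm expected.
- **Wing stud:** I gripped it along its tilted axis, turned it about 0.80 rad anticlockwise and let go. With the cover still ajar it read −0.007 rad from the red marks.
- **Cover:** I pressed it at the front point. The force rose from about 6 to 17 N when it landed, and the fitted cover plane slopes 0.001 rad, so it is flush.

With the cover shut, the wing measured 0.00 rad. One of the two red marks read 0.09 rad, but it covers only 11 pixels, and it still lies inside the 0.22 rad limit.

The tin, tray, pulley and spanner were each found within about 3 mm of their starting places, which is within the accuracy of the networks. The hand-in reported no verdict, and I could not read the force after it.

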